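Put the setting gauge away and latch its case

TASK

Stand the loose steel setting gauge upright, on its long edge, fully down in the slot of the wooden holder inside the open case. Then, leaving the gauge in there, bring the leaning lid over and lower it under control (no throwing it shut), and press its front edge until the snap catch gives and the lid is fully home, without forcing it. Do not disturb the tape roll, the parts bin or the carton.

Things in the scene. Friction and masses are not known exactly. Their poses are not given: they have to be found in the camera images.
- case: Grey steel case fixed to the counter, 160 mm in x, 200 in y, 85 high, walls and floor 5 mm, open on top. Origin: centre of its underside. The hinge is along its +x side; the catch is at the middle of its -x side (the front, roughly towards the robot): a sprung roller 44 mm wide, sticking out up to 18 mm, 81 mm above the counter.
- holder: Wooden block 120 mm in x, 56 mm in y, 26 mm high lying fixed on the case's floor, anywhere along the case; origin at the centre of its underside, 5 mm above the counter. In the middle of its top is one slot, 84 mm along x, 20 mm along y, 20 mm deep.
- slot (a point): Centre of the slot's bottom, 11 mm above the counter; axes as the holder (slot runs along x, mouth 20 mm higher in z).
- gauge: Loose steel plate 80 mm long in x, 16 thick in y, 62 high in z, 0.3 to 0.6 kg, two round marks on each face. Starts standing on its long edge on the counter, left or right of the case. Origin: centre of its 80 x 16 mm underside. Seated, its top is 73 mm above the counter; standing on top of the holder, it would stop the lid.
- lid (a joint): Lid hinge, rad: 0 home on the rim's rubber seal (springy to -0.02), 1.57 straight up, up to 1.9 leaning back. Starts at 1.6 to 1.8. The stiff hinge holds the lid where it is left; moving it takes 3 to 7 N at the front edge. At about 0.07 it meets the catch and stops; some 15 to 20 N at the front edge snaps it past; less leaves it ajar. Over 60 N is too much.
- lid_hinge (a point): Point on the lid's hinge axis at its middle, at the +x rim of the case, 85 mm above the counter, on the lid's underside plane; turns with the lid (its x axis points from the lid's front edge to the hinge, y along the hinge, z out of the lid's outer face).
- lid_front (a point): Middle of the lid's front edge on its outer face: 160 mm from the hinge axis along the lid, 10 mm out (lid thickness). A lip and a 36 mm wide striker stick out to 172 mm from the hinge. The lid is 204 mm wide. Axes as lid_hinge.
- tape: Roll of tape lying flat, 104 mm across, 48 mm high, hole 76 mm; on the other side of the case from the gauge. Leave alone. Origin at the centre of its underside.
- bin: Blue plastic parts bin 150 x 100 mm, 70 mm high, far left. Leave alone. Origin at the centre of its underside.
- carton: Closed cardboard carton 130 x 120 mm, 90 mm high, far right. Leave alone. Origin at the centre of its underside.
There are look-alikes about, which are no part of the job. There is more than one size of the gauge; the job needs the largest.

How it is judged:
By the outcome, as a careful person would: the job done as asked, in the order asked, and still so for the second after the job is handed in, with the robot touching nothing.
It also fails if it takes over 69 s, if anything falls off the work surface, if the arm or the gripper's body presses on something with over 40 N, if the wrist force passes 120 N, or if a joint passes its speed limit or range.

ROBOT

A 6-joint arm with a two-finger parallel gripper is mounted at the origin on the work surface. World frame = base frame: x ahead of the robot, y to its left, z up, the work surface at z = 0. Lengths are in m, angles in rad, forces in N, time in s.
With the tool pointing down it reaches from about 0.375 to 0.975 m from the base axis. Payload 3.8 kg.
Tool frame: the origin (TCP) lies at the very end of the fingers, on their centre line; the grasp point (between the pads) lies 19 mm behind it; z points along the fingers, y is the line along which they close (so a half turn about z gives the same grasp; the last joint's range is limited). The gripper opens to 85 mm and grips with 20 to 120 N. Pads are 22 mm wide; open, the fingers measure 114 mm over their backs; the gripper's body (76 mm by 85 mm) begins 54 mm behind the grasp point. The pads swing forward as they close: fully open they stand 13 mm farther back than shut.
Start: joints at [-1.303, 0.264, 1.604, -0, 1.274, -0.037], TCP at [0.203, -0.644, 0.231] pointing down, gripper open.
Joint ranges: [-2.63, 2.63], [-0.94, 2.18], [0.31, 2.57], [-1.31, 4.45], [0, 2.66], [-2.55, 2.55]. Speed limits (rad/s): [2.57, 2.57, 3.14, 3.14, 3.14, 3.14].

INTERFACE

Orientations are given as a rotation vector (axis times angle).
In Python, from workcell import read_state, read_camera, calibration, finish_job gives the robot as it stands.
- The arm moves only by the tool step_arm, never from a script. Its argument "commands" is a list of rows, each an object of numbers: "fingers": the gripper's target within -1 to 1 (shut at 1, half-way at 0, fully open at -1); "dx", "dy", "dz": the shift along the tool's x, y, z in m; "roll": the turn about the tool's z in degrees. In form: [{"fingers": .., "dx": .., "dy": .., "dz": .., "roll": ..}, ...]. A call has 1 to 8 rows; each row is the pose to reach, as a shift and turn from the pose commanded when the call began, along the tool's axes at that moment; what a row does not reach only later rows make up. A row lasts 1/8 s, in which the tool goes at most 62.5 mm and 10.7 degrees, less where a joint would pass 70% of its speed; a pose out of reach is approached as far as the arm can. A call with a gripper value outside its range is refused whole. The fingers move at their own pace and stop on an object; "squeeze" is the grip in N (left out, the last holds). Time passes only in rows, so rows that repeat a pose let the fingers close. It gives the time, the measured TCP pose, the force, the opening and the grip force at its end, in the units of the state.
- read_state(): the state, without advancing time (a new reading comes with each control period).
- read_camera(name): name is "scene" or "side" or "wrist"; returns (picture, depth): 400x640x3 uint8, blue, green, red; 400x640 float32, m along the optical axis (not along the pixel's ray), 0 where there is no reading.
- calibration(name): a dict with "intrinsics" (3x3 intrinsics, pixels), "world_to_cam" (4x4, takes a point from world to camera coordinates). Camera axes: x right, y up, looking along -z (the intrinsics and any distortion apply to the point x, -y, -z); pixel columns grow to the right and rows downward; lengths in m; the calibration is good to about 2 mm. A picture is of the moment at which its call begins: read the wrist's pose just before it. calibration takes no time and is no camera call; for the wrist camera it gives the pose at the moment of the call.
- finish_job(): hands the job in; it is judged then, once.
The state is a dict: "time": time; "q": joint angles; "joint_vel": joint speeds; "joint_torque": joint torques, N m; "tool_pos": TCP position; "tcp_rot": TCP orientation; "wrist_force": force on the tool from outside, world axes, zero at the start; "torque": the same for the moment, N m; "width": opening from 0.0 (shut) to 1.0 (fully open); "grip_force": force on a finger pad.
Only numpy, scipy, OpenCV 4.12 (cv2) and the standard library are available. Lean on these libraries where they do the work, as an engineer would, in place of code of your own. Each camera call takes 0.05 s, during which the arm holds its last target. There are 200 camera calls.

## Working session

There is one attempt and no reset: what is moved stays moved. The work goes in short steps, Python scripts to look and compute and a tool call to move; the robot and the scene stay as the last step left them, time stands still between calls to the robot, and variables do not carry over. Pictures are saved under pics/ and viewed, at most 10 in all, crops included, and the job is handed in when it is done.

Besides the shell and the picture viewer there is one more tool, called after "Call:" as a command line: name --argument value ..., lists and objects as JSON in quotes. step_arm: Moves the arm, as the interface text tells. Its arguments: {"type":"object","properties":{"commands":{"type":"array","items":{"type":"object","properties":{"fingers":{"type":"number"},"dx":{"type":"number"},"dy":{"type":"number"},"dz":{"type":"number"},"roll":{"type":"number"}}}},"squeeze":{"type":"number"}},"required":["commands"]}

```bash
mkdir -p pics
cat > h.py <<'E'
import numpy as np, cv2
from workcell import *
def cap(n):
    c=calibration(n); p,d=read_camera(n); return p,d,np.array(c["intrinsics"]),np.array(c["world_to_cam"])
def cloud(d,K,T):
    v,u=np.mgrid[:d.shape[0],:d.shape[1]]
    P=np.stack([(u-K[0,2])/K[0,0]*d,-(v-K[1,2])/K[1,1]*d,-d],-1)
    return (P-T[:3,3])@T[:3,:3]
E
python3 - <<'E'
from h import *
s=read_state(); print(s)
for n in ("scene","side"):
    p,d,K,T=cap(n); cv2.imwrite(f"pics/{n}.png",p); np.savez(f"{n}.npz",p=p,d=d,K=K,T=T); print(n,K,T, {k:v for k,v in calibration(n).items() if k not in("intrinsics","world_to_cam")})
E
```

```text
{'time': 0.0, 'q': array([-1.30289725e+00,  2.64779340e-01,  1.60539515e+00, -1.93666500e-05,
        1.27370721e+00, -3.69345130e-02]), 'joint_vel': array([ 0.00044468, -0.00076449, -0.00120458,  0.00049498, -0.00053194,
        0.00103459]), 'joint_torque': array([-2.92117948e-03, -5.15120244e+01, -3.67315042e+01, -5.42570906e-04,
        1.28236430e-02,  6.72916229e-06]), 'tool_pos': array([ 0.20236324, -0.64317085,  0.22993297]), 'tcp_rot': array([-3.10292554e+00, -4.76643620e-01,  4.42872625e-04]), 'wrist_force': array([ 0.32412639,  1.57001609, -0.350289  ]), 'torque': array([-0.0074261 ,  0.02254112, -0.02231042]), 'grip_force': 0.0, 'width': 0.9957295265154527}
scene [[448.34408486   0.         318.96356458]
 [  0.         448.34408486 191.10677871]
 [  0.           0.           1.        ]] [[-0.85563029  0.51738979 -0.01430416  0.43380165]
 [-0.45561628 -0.73978455  0.49510869  0.18700352]
 [ 0.24558218  0.4301472   0.86871329 -1.30776902]
 [ 0.          0.          0.          1.        ]] {}
side [[430.12159309   0.         329.34194884]
 [  0.         430.12159309 199.5848676 ]
 [  0.           0.           1.        ]] [[-0.99667936 -0.08096851 -0.0086233   0.51685434]
 [ 0.04943227 -0.68581545  0.72609477 -0.08730321]
 [-0.0647048   0.7232574   0.68754056 -1.32627845]
 [ 0.          0.          0.          1.        ]] {}
```

View pics/scene.png

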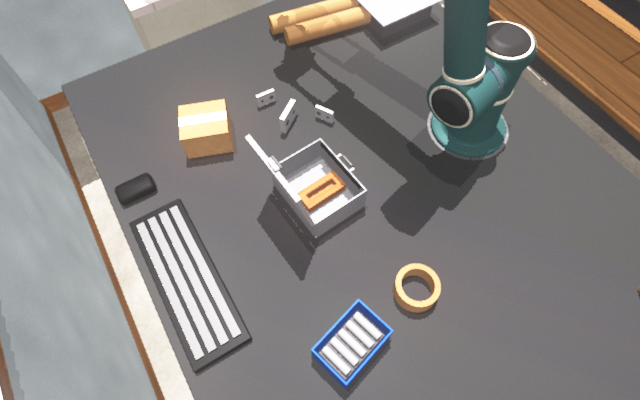

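View pics/side.png

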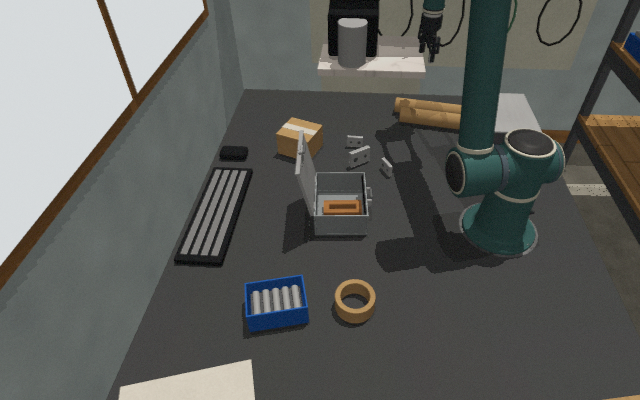

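Scene view: three look-alike marked plates at about (265,97), (288,113) and (324,113). The case is at (320,190) with the holder at (322,190), the lid leans at (270,165), and the tape is at (417,288). Next I'll measure the plates.

Run:
```python
from h import *
crops=[]
for n,box in (("scene",(240,70,350,145)),("side",(335,125,405,185))):
    z=np.load(n+".npz"); p,d,K,T=[z[k] for k in "pdKT"]; C=cloud(d,K,T)
    x0,y0,x1,y1=box
    m=((C[...,2]>0.006)&(C[...,2]<0.09)&(d>0)).astype(np.uint8); mm=np.zeros_like(m); mm[y0:y1,x0:x1]=m[y0:y1,x0:x1]
    N,L,st,ce=cv2.connectedComponentsWithStats(mm)
    for i in range(1,N):
        if st[i,4]<25: continue
        Q=C[L==i]; zt=np.percentile(Q[:,2],97); t=Q[Q[:,2]>zt-0.006]
        r=cv2.minAreaRect((t[:,:2]*1000).astype(np.float32))
        ra=cv2.minAreaRect((Q[:,:2]*1000).astype(np.float32))
        print(n,ce[i].round(),st[i,4],"top z",zt.round(4),"toprect",np.round(r[0],1),np.round(r[1],1),round(r[2],1),"all",np.round(ra[0]),np.round(ra[1]),round(ra[2],1))
    # holder orange & case
    hsv=cv2.cvtColor(p,cv2.COLOR_BGR2HSV)
    hb=(295,165,350,215) if n=="scene" else (315,190,368,225)
    m=cv2.inRange(hsv,(5,120,60),(22,255,255)); mm=np.zeros_like(m); mm[hb[1]:hb[3],hb[0]:hb[2]]=m[hb[1]:hb[3],hb[0]:hb[2]]
    Q=C[(mm>0)&(abs(C[...,2]-.031)<.006)]; r=cv2.minAreaRect((Q[:,:2]*1000).astype(np.float32)); print(n,"holder",len(Q),r,np.median(Q[:,2]))
    # rim of case
    hb=(255,130,375,245) if n=="scene" else (300,165,380,240)
    m=np.zeros(d.shape,bool); m[hb[1]:hb[3],hb[0]:hb[2]]=1
    Q=C[m&(abs(C[...,2]-.084)<.005)]; r=cv2.minAreaRect((Q[:,:2]*1000).astype(np.float32)); print(n,"rim",len(Q),r)
    Q=C[m&(C[...,2]>.11)&(d>0)]; 
    if len(Q): print("lid", Q[:,2].max(), np.percentile(Q,[1,50,99],axis=0).round(3).tolist())
    crops.append(cv2.resize(p[y0:y1,x0:x1],(400,int(400*(y1-y0)/(x1-x0))),interpolation=cv2.INTER_CUBIC))
h=max(c.shape[0] for c in crops)
cv2.imwrite("pics/crop.png",np.hstack([cv2.copyMakeBorder(c,0,h-c.shape[0],0,0,0) for c in crops]))
```

```text
scene [265.  97.] 224 top z 0.0477 toprect [ 459.1 -388.9] [16.7 56.2] 84.6 all [ 460. -391.] [18. 58.] 87.3
scene [287. 115.] 350 top z 0.0648 toprect [ 438.  -288.8] [83.1 17.4] 35.7 all [ 428. -301.] [117.  35.] 49.8
scene [324. 113.] 219 top z 0.0473 toprect [ 341.6 -245.5] [14.8 58.3] 28.1 all [ 343. -246.] [21. 60.] 37.6
scene [318. 142.] 61 top z 0.0877 toprect [ 435.1 -129.5] [19.7 36.2] 82.9 all [ 433. -155.] [74. 37.] 88.9
scene holder 230 ((482.88616943359375, -29.088287353515625), (121.18115234375, 55.50822448730469), 6.117742538452148) 0.03021937540059158
scene rim 601 ((486.6215515136719, -35.35295867919922), (187.42958068847656, 202.06207275390625), 4.596519470214844)
lid 0.2592540492648149 [[0.574, -0.108, 0.116], [0.601, -0.003, 0.245], [0.615, 0.075, 0.257]]
side [357. 150.] 492 top z 0.0644 toprect [ 434.8 -285.4] [82.6 21.4] 38.0 all [ 444. -360.] [ 77. 202.] 7.8
side [386. 166.] 139 top z 0.048 toprect [ 337.9 -244.5] [11.7 54.7] 27.5 all [ 338. -252.] [33. 84.] 5.6
side [350. 178.] 395 top z 0.0875 toprect [ 449.1 -125.7] [ 53.4 110.9] 58.2 all [ 461. -154.] [157.  99.] 89.7
side holder 415 ((479.2771301269531, -29.581035614013672), (116.78133392333984, 61.828125), 4.655402660369873) 0.031170362168658695
side rim 453 ((478.93145751953125, -36.29051208496094), (178.58642578125, 206.7767791748047), 4.306675434112549)
lid 0.24649445708233575 [[0.567, -0.109, 0.111], [0.58, 0.031, 0.162], [0.593, 0.076, 0.237]]
```

View pics/crop.png

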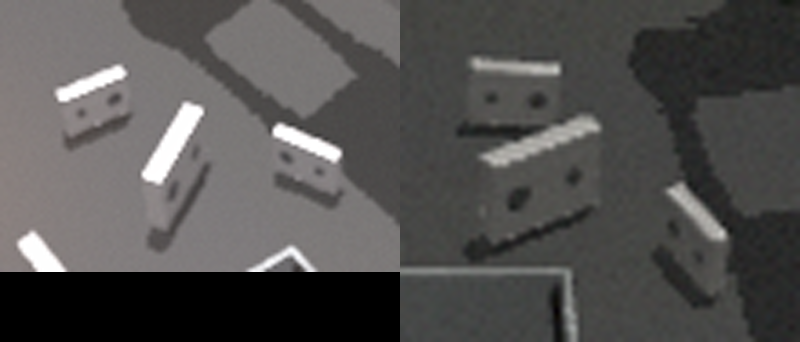

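The gauge is the middle plate, scene (287,115) / side (359,157). It measures about 83 x 17 mm with its top at 64 mm. The other two plates, (265,97) and (324,113), are only about 57 mm long and 47 mm high, and the crop confirms the size difference. I'll move above the gauge for a wrist look.

Call:
step_arm --commands '[{"fingers":-1,"dx":0.329,"dy":-0.269,"dz":0,"roll":-18.5},{"fingers":-1,"dx":0.329,"dy":-0.269,"dz":0,"roll":-18.5},{"fingers":-1,"dx":0.329,"dy":-0.269,"dz":0,"roll":-18.5},{"fingers":-1,"dx":0.329,"dy":-0.269,"dz":0,"roll":-18.5},{"fingers":-1,"dx":0.329,"dy":-0.269,"dz":0,"roll":-18.5},{"fingers":-1,"dx":0.329,"dy":-0.269,"dz":0,"roll":-18.5},{"fingers":-1,"dx":0.329,"dy":-0.269,"dz":0,"roll":-18.5},{"fingers":-1,"dx":0.329,"dy":-0.269,"dz":0,"roll":-18.5}]'

```text
time: 1.1
tool_pos: [0.4369, -0.2855, 0.2309]
tcp_rot: [-2.985, -0.977, -0.0]
wrist_force: [-0.1, -0.2, 0.1]
width: 1.002
grip_force: 0.0
```

```bash
cat >> h.py <<'E'
from scipy.spatial.transform import Rotation as R
def move_to(x,y,z,h):
    "tool shift to world point with tool x at heading h deg (mod 180)"
    s=read_state(); M=R.from_rotvec(s["tcp_rot"]).as_matrix(); d=M.T@(np.array([x,y,z])-s["tool_pos"])
    h0=np.degrees(np.arctan2(M[1,0],M[0,0])); r=-((h-h0+90)%180-90)
    print("tcp",s["tool_pos"].round(4),"head",h0.round(2),"t",s["time"],"->",d.round(4),"roll",round(r,2),"q6",s["q"][5].round(2))
E
python3 - <<'E'
from h import *
p,d,K,T=cap("wrist"); C=cloud(d,K,T); np.savez("w1.npz",p=p,d=d,K=K,T=T)
m=((C[...,2]>0.058)&(C[...,2]<0.068)&(d>0)).astype(np.uint8)
N,L,st,ce=cv2.connectedComponentsWithStats(m)
for i in range(1,N):
    if st[i,4]<100: continue
    Q=C[L==i]; print(ce[i],st[i],cv2.minAreaRect((Q[:,:2]*1000).astype(np.float32)),np.median(Q[:,2]))
print("camera at",-T[:3,:3].T@T[:3,3])
move_to(.436,-.287,.1,36)
cv2.imwrite("pics/w1.png",p)
E
```

```text
[212.4629981   55.40227704] [181   0  62 115 527] ((473.81903076171875, -136.35865783691406), (113.59043884277344, 1.5082778930664062), 4.5737996101379395) 0.06303530031868818
[468.07165109  75.2305296 ] [439  16  61 119 642] ((599.4674072265625, -336.06207275390625), (118.2146224975586, 3.037780284881592), 68.70040893554688) 0.06309472453687659
[322.31953642 185.93460265] [ 315  148   16   78 1208] ((437.45709228515625, -288.4102783203125), (79.4123306274414, 15.177044868469238), 36.11543655395508) 0.0616268417310339
camera at [ 0.4916822 -0.2458097  0.3730901]
tcp [ 0.4361 -0.2871  0.2309] head 36.17 t 1.15 -> [ 1.000e-04 -1.000e-04  1.309e-01] roll 0.17 q6 0.31
```

View pics/w1.png

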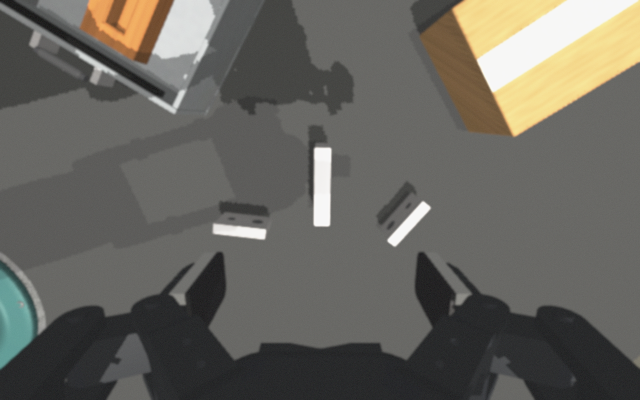

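The wrist view shows the gauge's top at (322,187), 79 x 15 mm, heading 36.1°, between the two small plates at (240,230) and (408,223). It sits almost exactly under the tool, so I'll descend and grip.

Call:
step_arm --commands '[{"fingers":-1,"dx":0,"dy":0.002,"dz":0.06,"roll":0},{"fingers":-1,"dx":0,"dy":0.002,"dz":0.12,"roll":0},{"fingers":-1,"dx":0,"dy":0.002,"dz":0.18,"roll":0},{"fingers":-1,"dx":0,"dy":0.002,"dz":0.203,"roll":0},{"fingers":-1,"dx":0,"dy":0.002,"dz":0.203,"roll":0},{"fingers":1,"dx":0,"dy":0.002,"dz":0.203,"roll":0},{"fingers":1,"dx":0,"dy":0.002,"dz":0.203,"roll":0},{"fingers":1,"dx":0,"dy":0.002,"dz":0.203,"roll":0}]' --squeeze 60

```text
time: 2.15
tool_pos: [0.4378, -0.291, 0.0298]
tcp_rot: [2.986, 0.969, 0.003]
wrist_force: [-0.1, 0.4, 0.2]
width: 0.38
grip_force: 0.0
```

Call:
step_arm --commands '[{"fingers":1,"dx":0,"dy":0,"dz":0,"roll":0},{"fingers":1,"dx":0,"dy":0,"dz":0,"roll":0},{"fingers":1,"dx":0,"dy":0,"dz":0,"roll":0},{"fingers":1,"dx":0,"dy":0,"dz":0,"roll":0}]'

```text
time: 2.65
tool_pos: [0.4375, -0.2906, 0.0292]
tcp_rot: [2.987, 0.97, 0.001]
wrist_force: [-0.3, 1.2, 6.6]
width: 0.179
grip_force: 59.9
```

Call:
step_arm --commands '[{"fingers":1,"dx":0,"dy":0,"dz":-0.05,"roll":0},{"fingers":1,"dx":0,"dy":0,"dz":-0.11,"roll":0},{"fingers":1,"dx":0.02,"dy":-0.03,"dz":-0.16,"roll":8},{"fingers":1,"dx":0.05,"dy":-0.08,"dz":-0.161,"roll":16},{"fingers":1,"dx":0.08,"dy":-0.13,"dz":-0.161,"roll":24},{"fingers":1,"dx":0.11,"dy":-0.18,"dz":-0.161,"roll":31.5},{"fingers":1,"dx":0.139,"dy":-0.219,"dz":-0.161,"roll":31.5},{"fingers":1,"dx":0.139,"dy":-0.219,"dz":-0.161,"roll":31.5}]'

```text
time: 3.65
tool_pos: [0.4192, -0.0282, 0.1879]
tcp_rot: [-3.138, -0.131, 0.004]
wrist_force: [-0.7, -0.7, -5.4]
width: 0.176
grip_force: 60.4
```

Run:
```python
from h import *
move_to(.42,-.03,.19,4.6); s=read_state(); print(s["grip_force"],s["width"],s["wrist_force"])
p,d,K,T=cap("wrist"); C=cloud(d,K,T); np.savez("w2.npz",p=p,d=d,K=K,T=T); cv2.imwrite("pics/w2.png",p)
hsv=cv2.cvtColor(p,cv2.COLOR_BGR2HSV); m=cv2.inRange(hsv,(5,110,60),(22,255,255))>0
Q=C[m&(abs(C[...,2]-.031)<.006)&(np.hypot(C[...,0]-.48,C[...,1]+.03)<.12)]
r=cv2.minAreaRect((Q[:,:2]*1000).astype(np.float32)); print("holder",len(Q),r,np.median(Q[:,2]))
# slot: floor points
S=C[(C[...,2]>.006)&(C[...,2]<.022)&(np.abs(C[...,0]-.48)<.048)&(np.abs(C[...,1]+.03)<.02)]
print("slot",len(S),cv2.minAreaRect((S[:,:2]*1000).astype(np.float32)) if len(S) else 0)
```

```text
tcp [ 0.4192 -0.0282  0.1879] head 4.78 t 3.65 -> [ 0.0007  0.0019 -0.0021] roll 0.18 q6 1.36
60.42039513587952 0.17569181924691624 [-0.69225078 -0.69097714 -5.43804333]
holder 5382 ((482.3588562011719, -29.687660217285156), (118.87120056152344, 55.17708206176758), 5.266185760498047) 0.030607140474070267
slot 1958 ((481.7691955566406, -30.271820068359375), (84.55476379394531, 20.067455291748047), 5.023891448974609)
```

View pics/w2.png

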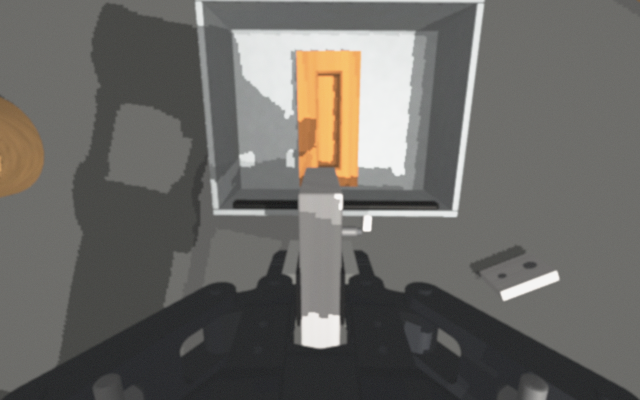

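The wrist view shows the holder at (328,118) with its slot at (328,120), measuring 84.6 x 20.1 mm. The gauge's front end face is held at (320,250). Next I'll measure the gauge relative to the slot in this same frame.

Run:
```python
from h import *
z=np.load("w2.npz"); p,d,K,T=[z[k] for k in "pdKT"]; C=cloud(d,K,T)
def ax(h): a=np.radians(h); return np.array([np.cos(a),np.sin(a)]),np.array([-np.sin(a),np.cos(a)])
X,Y=ax(4.78)
Q=C[(C[...,2]>.145)&(C[...,2]<.235)&(d>0)]
a=Q[:,:2]@X-np.dot([.4192,-.0282],X); b=Q[:,:2]@Y-np.dot([.4192,-.0282],Y)
k=(abs(b)<.02)&(a>0.022)&(a<.06); G=Q[k];a=a[k];b=b[k]
for z0 in np.arange(.15,.23,.008):
    s=(G[:,2]>=z0)&(G[:,2]<z0+.008)
    if s.sum()>5: print(z0.round(3),s.sum(),"a",np.percentile(a[s],[5,50,95]).round(4),"b",np.percentile(b[s],[1,50,99]).round(4),((np.percentile(b[s],1)+np.percentile(b[s],99))/2).round(4))
m=abs(C[...,2]-.222)<.004; 
u=np.array(np.nonzero(m)); print(G[:,2].min(),G[:,2].max())
# slot edges from camera: per-strip bounds of slot in axis frame
X,Y=ax(5.0)
o=np.array([.4818,-.0303])
S=C[(C[...,2]<.021)&(C[...,2]>.006)&(d>0)]; sa=(S[:,:2]-o)@X; sb=(S[:,:2]-o)@Y; k=(abs(sa)<.06)&(abs(sb)<.02); 
for lo in np.arange(-.045,.045,.015):
    s=k&(sa>=lo)&(sa<lo+.015)
    if s.sum()>5: print("slot",lo.round(3),s.sum(),np.percentile(sb[s],[1,99]).round(4))
print("slot a",np.percentile(sa[k],[.5,99.5]))
H=C[(abs(C[...,2]-.031)<.004)]; ha=(H[:,:2]-o)@X; hb=(H[:,:2]-o)@Y
for lo in np.arange(-.045,.06,.015):
    s=(ha>=lo)&(ha<lo+.015)&(abs(hb)<.04)
    q=hb[s]; print("hold",lo.round(3),s.sum(),np.percentile(q,[.5,99.5]).round(4), q[q<0].max().round(4), q[q>0].min().round(4))
s=(abs(hb)<.02)&(abs(ha)<.08); print("hold a",np.percentile(ha[s],[.2,99.8]))
# rim heading/edges
Rm=C[(abs(C[...,2]-.085)<.003)&(d>0)]; Rm=Rm[(Rm[:,0]<.59)]
print("rim",cv2.minAreaRect((Rm[:,:2]*1000).astype(np.float32)))
```

```text
0.158 57 a [0.041  0.0411 0.0413] b [-0.0071  0.0005  0.0077] 0.0003
0.166 68 a [0.0409 0.0411 0.0413] b [-0.0073  0.      0.0079] 0.0003
0.174 90 a [0.041  0.0412 0.0414] b [-0.0072  0.      0.0077] 0.0003
0.182 107 a [0.041  0.0412 0.0414] b [-0.0075  0.0009  0.0079] 0.0002
0.19 126 a [0.041  0.0412 0.0415] b [-0.0072  0.      0.0077] 0.0002
0.198 147 a [0.041  0.0413 0.0414] b [-0.0075  0.0005  0.0079] 0.0002
0.206 179 a [0.041  0.0413 0.0415] b [-0.0072  0.0005  0.0078] 0.0003
0.214 2345 a [0.0232 0.0327 0.0412] b [-0.0076  0.0001  0.008 ] 0.0002
0.160700812321808 0.22212745752353918
slot -0.045 276 [-0.0099  0.0092]
slot -0.03 301 [-0.0097  0.0092]
slot -0.015 343 [-0.01    0.0101]
slot 0.0 351 [-0.01  0.01]
slot 0.015 350 [-0.0099  0.01  ]
slot 0.03 329 [-0.0099  0.0099]
slot a [-0.04206128  0.04205367]
hold -0.045 577 [-0.0279  0.0279] -0.0061 0.0101
hold -0.03 627 [-0.0274  0.0278] -0.0105 0.01
hold -0.015 646 [-0.0278  0.0276] -0.0102 0.0108
hold 0.0 669 [-0.0275  0.028 ] -0.0101 0.0108
hold 0.015 732 [-0.0277  0.0278] -0.0098 0.0107
hold 0.03 820 [-0.0275  0.0275] -0.0008 0.0
hold 0.045 1219 [-0.0276  0.028 ] -0.0007 0.0001
hold a [-0.06852906  0.05982808]
rim ((478.94696044921875, -35.532135009765625), (172.28768920898438, 199.58657836914062), 4.702951908111572)
```

Call:
step_arm --commands '[{"fingers":1,"dx":0.04,"dy":0.005,"dz":0,"roll":-0.2},{"fingers":1,"dx":0.061,"dy":0.0075,"dz":0.02,"roll":-0.2},{"fingers":1,"dx":0.061,"dy":0.0075,"dz":0.06,"roll":-0.2},{"fingers":1,"dx":0.061,"dy":0.0075,"dz":0.1,"roll":-0.2},{"fingers":1,"dx":0.061,"dy":0.0075,"dz":0.119,"roll":-0.2},{"fingers":1,"dx":0.061,"dy":0.0075,"dz":0.119,"roll":-0.2}]'

```text
time: 4.45
tool_pos: [0.4796, -0.035, 0.0676]
tcp_rot: [-3.138, -0.125, 0.01]
wrist_force: [0.1, -0.8, -2.9]
width: 0.177
grip_force: 60.2
```

Run:
```python
from h import *
s=read_state(); print(s["tool_pos"].round(4),s["wrist_force"].round(1),s["time"])
p,d,K,T=cap("wrist"); C=cloud(d,K,T); np.savez("w3.npz",p=p,d=d,K=K,T=T)
a=np.radians(5.0); X=np.array([np.cos(a),np.sin(a)]); Y=np.array([-X[1],X[0]]); o=np.array([.4818,-.0303])
A=(C[...,:2]-o)@X; B=(C[...,:2]-o)@Y; Z=C[...,2]
m=(d>0)&(Z>.02)&(Z<.11)&(abs(A)<.05)&(abs(B)<.02)
for lo in np.arange(.03,.11,.008):
    k=m&(Z>=lo)&(Z<lo+.008)&(A>.025)
    if k.sum()>20: print("g",lo.round(3),k.sum(),"a95",np.percentile(A[k],[50,98]).round(4),"b",np.percentile(B[k],[1,99]).round(4))
H=(abs(Z-.031)<.004)&(d>0)&(abs(B)<.04)
for lo in np.arange(-.06,.06,.015):
    k=H&(A>=lo)&(A<lo+.015)
    if k.sum()>20: print("h",lo.round(3),k.sum(),np.percentile(B[k],[.5,99.5]).round(4))
k=H&(abs(B)<.025); print("h a max",np.percentile(A[k],99.5))
k=H&(abs(B)<.008)&(A>.03); print("slot end a",np.percentile(A[k],[0,1,3]))
cv2.imwrite("pics/w3.png",p)
```

```text
[ 0.4796 -0.035   0.0676] [ 0.1 -0.8 -2.9] 4.45
g 0.03 1426 a95 [0.0428 0.0496] b [-0.0196  0.0198]
g 0.038 59 a95 [0.0384 0.0386] b [-0.0122  0.0028]
g 0.046 79 a95 [0.0384 0.0386] b [-0.0118  0.003 ]
g 0.054 82 a95 [0.0385 0.0387] b [-0.0122  0.003 ]
g 0.062 112 a95 [0.0386 0.0388] b [-0.012   0.0031]
g 0.07 125 a95 [0.0386 0.0388] b [-0.0122  0.0029]
g 0.078 147 a95 [0.0387 0.0389] b [-0.012   0.0031]
g 0.086 175 a95 [0.0387 0.039 ] b [-0.0122  0.003 ]
g 0.094 1747 a95 [0.0326 0.0389] b [-0.0123  0.0033]
h -0.03 57 [0.0237 0.0282]
h -0.015 828 [-0.0277  0.028 ]
h 0.0 1170 [-0.0278  0.028 ]
h 0.015 1283 [-0.0275  0.028 ]
h 0.03 1739 [-0.0276  0.028 ]
h 0.045 2812 [-0.0275  0.028 ]
h a max 0.08186858295892752
slot end a [0.04251568 0.04267116 0.04319228]
```

View pics/w3.png

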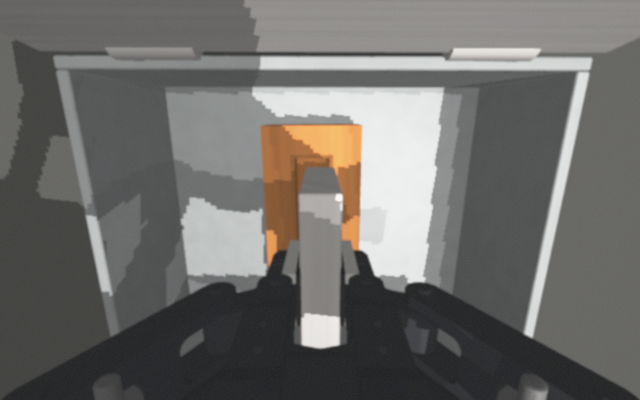

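The gauge at (320,250) is about 4.5 mm to the right (-y) of the slot centre line and 1.3 mm short. I'll correct that and re-check.

Call:
step_arm --commands '[{"fingers":1,"dx":0.0013,"dy":-0.0045,"dz":0,"roll":0},{"fingers":1,"dx":0.0013,"dy":-0.0045,"dz":0,"roll":0},{"fingers":1,"dx":0.0013,"dy":-0.0045,"dz":0,"roll":0}]'

```text
time: 4.88
tool_pos: [0.4838, -0.0294, 0.0712]
tcp_rot: [3.139, 0.128, 0.003]
wrist_force: [-0.5, -0.1, -4.6]
width: 0.175
grip_force: 60.4
```

```bash
cat > chk.py <<'E'
from h import *
s=read_state(); print(s["tool_pos"].round(4),s["wrist_force"].round(1),s["time"])
p,d,K,T=cap("wrist"); C=cloud(d,K,T); np.savez("w3.npz",p=p,d=d,K=K,T=T)
a=np.radians(5.0); X=np.array([np.cos(a),np.sin(a)]); Y=np.array([-X[1],X[0]]); o=np.array([.4818,-.0303])
A=(C[...,:2]-o)@X; B=(C[...,:2]-o)@Y; Z=C[...,2]
m=(d>0)&(abs(A)<.05)&(abs(B)<.02)
k=m&(Z>=.042)&(Z<.09)&(A>.025)
print("gauge end a",np.percentile(A[k],50).round(4),"b",np.percentile(B[k],[1,99]).round(4),"top z",np.percentile(Z[m&(A>.025)],99).round(4))
t=m&(Z>np.percentile(Z[m&(A>.025)],99)-.004)&(A>.015); print("top heading",5+np.array(cv2.minAreaRect((np.stack([A[t],B[t]],-1)*1000).astype(np.float32))[2]))
H=(abs(Z-.031)<.004)&(d>0)&(abs(B)<.04)&(A>0)&(A<.055)
k=H; print("holder b",np.percentile(B[k],[.5,99.5]).round(4))
k=H&(abs(B)<.007); print("slot end a",np.percentile(A[k],[0,1]).round(4))
E
python3 chk.py
```

```text
[ 0.4838 -0.0294  0.0712] [-0.5 -0.1 -4.6] 4.875
gauge end a 0.0433 b [-0.0069  0.0083] top z 0.1048
top heading 5.005872605368495
holder b [-0.0276  0.028 ]
slot end a [0.0424 0.0425]
```

Call:
step_arm --commands '[{"fingers":1,"dx":0,"dy":0,"dz":0,"roll":0},{"fingers":1,"dx":0,"dy":0,"dz":0,"roll":0},{"fingers":1,"dx":0,"dy":0,"dz":0,"roll":0},{"fingers":1,"dx":0,"dy":0,"dz":0,"roll":0}]'

```text
time: 5.42
tool_pos: [0.483, -0.0294, 0.0702]
tcp_rot: [-3.139, -0.128, 0.0]
wrist_force: [-0.1, 0.1, -3.5]
width: 0.175
grip_force: 60.4
```

```bash
python3 chk.py
```

```text
[ 0.483  -0.0294  0.0702] [-0.1  0.1 -3.5] 5.425
gauge end a 0.0425 b [-0.0068  0.0084] top z 0.1037
top heading 94.9994888305664
holder b [-0.0276  0.028 ]
slot end a [0.0422 0.0424]
```

Call:
step_arm --commands '[{"fingers":1,"dx":-0.0025,"dy":0.0007,"dz":0,"roll":0},{"fingers":1,"dx":-0.0025,"dy":0.0007,"dz":0.003,"roll":0},{"fingers":1,"dx":-0.0025,"dy":0.0007,"dz":0.006,"roll":0},{"fingers":1,"dx":-0.0025,"dy":0.0007,"dz":0.006,"roll":0},{"fingers":1,"dx":-0.0025,"dy":0.0007,"dz":0.006,"roll":0},{"fingers":1,"dx":-0.0025,"dy":0.0007,"dz":0.006,"roll":0}]'

```text
time: 6.22
tool_pos: [0.4808, -0.0303, 0.0644]
tcp_rot: [3.139, 0.128, 0.0]
wrist_force: [-0.3, -0.6, -4.6]
width: 0.176
grip_force: 60.4
```

```bash
python3 chk.py
```

```text
[ 0.4808 -0.0303  0.0644] [-0.3 -0.6 -4.6] 6.225
gauge end a 0.0402 b [-0.0075  0.0077] top z 0.0978
top heading 94.94231414794922
holder b [-0.0277  0.028 ]
slot end a [0.0425 0.0426]
```

Aligned to within 0.3 mm, so I'll lower it.

Call:
step_arm --commands '[{"fingers":1,"dx":0,"dy":0,"dz":0.005,"roll":0},{"fingers":1,"dx":0,"dy":0,"dz":0.01,"roll":0},{"fingers":1,"dx":0,"dy":0,"dz":0.014,"roll":0},{"fingers":1,"dx":0,"dy":0,"dz":0.014,"roll":0}]'

```text
time: 6.78
tool_pos: [0.4801, -0.0302, 0.0496]
tcp_rot: [-3.139, -0.128, 0.002]
wrist_force: [-0.3, 0.2, -3.9]
width: 0.176
grip_force: 60.4
```

Call:
step_arm --commands '[{"fingers":1,"dx":0,"dy":0,"dz":0.004,"roll":0},{"fingers":1,"dx":0,"dy":0,"dz":0.007,"roll":0},{"fingers":1,"dx":0,"dy":0,"dz":0.0095,"roll":0},{"fingers":1,"dx":0,"dy":0,"dz":0.01,"roll":0},{"fingers":1,"dx":0,"dy":0,"dz":0.01,"roll":0}]'

```text
time: 7.4
tool_pos: [0.4807, -0.0303, 0.0403]
tcp_rot: [3.139, 0.128, 0.0]
wrist_force: [0.1, -0.5, -4.6]
width: 0.18
grip_force: 60.7
```

```bash
python3 chk.py
```

```text
[ 0.4807 -0.0303  0.0403] [ 0.1 -0.5 -4.6] 7.4
gauge end a 0.0354 b [-0.0077  0.0079] top z 0.0738
top heading 5.047353446483612
holder b [-0.0276  0.028 ]
slot end a [0.0399 0.04  ]
```

Call:
step_arm --commands '[{"fingers":1,"dx":0,"dy":0,"dz":0.001,"roll":0},{"fingers":1,"dx":0,"dy":0,"dz":0.001,"roll":0},{"fingers":1,"dx":0,"dy":0,"dz":0.001,"roll":0}]'

```text
time: 7.82
tool_pos: [0.4808, -0.0304, 0.0402]
tcp_rot: [3.139, 0.128, 0.0]
wrist_force: [-3.7, 1.1, 5.6]
width: 0.178
grip_force: 61.8
```

Call:
step_arm --commands '[{"fingers":0,"dx":0,"dy":0,"dz":0,"roll":0},{"fingers":0,"dx":0,"dy":0,"dz":0,"roll":0},{"fingers":0,"dx":0,"dy":0,"dz":0,"roll":0},{"fingers":0,"dx":0,"dy":0,"dz":-0.01,"roll":0},{"fingers":0,"dx":0,"dy":0,"dz":-0.04,"roll":0},{"fingers":0,"dx":0,"dy":0,"dz":-0.08,"roll":0},{"fingers":0,"dx":-0.03,"dy":0,"dz":-0.13,"roll":0},{"fingers":0,"dx":-0.06,"dy":0,"dz":-0.15,"roll":0}]'

```text
time: 8.82
tool_pos: [0.4224, -0.0355, 0.1935]
tcp_rot: [3.138, 0.128, 0.01]
wrist_force: [-0.6, 0.1, 1.3]
width: 0.5
grip_force: 0.0
```

Run:
```python
from h import *
s=read_state(); print(s["tool_pos"].round(4),s["wrist_force"].round(1),s["time"],s["width"])
p,d,K,T=cap("wrist"); C=cloud(d,K,T); cv2.imwrite("pics/w4.png",p)
a=np.radians(5.0); X=np.array([np.cos(a),np.sin(a)]); Y=np.array([-X[1],X[0]]); o=np.array([.4818,-.0303])
A=(C[...,:2]-o)@X; B=(C[...,:2]-o)@Y; Z=C[...,2]
k=(d>0)&(abs(A)<.06)&(abs(B)<.03)&(Z>.05)&(Z<.12)
Q=C[k]; print("gauge top z",np.percentile(Q[:,2],[50,98]),k.sum(),"a",np.percentile(A[k],[1,99]),"b",np.percentile(B[k],[1,99]))
# rim back edge / hinge and lid from all views
for n in ("wrist","scene","side"):
    if n!="wrist": p,d,K,T=cap(n); C=cloud(d,K,T); A=(C[...,:2]-o)@X; B=(C[...,:2]-o)@Y; Z=C[...,2]
    L=(d>0)&(A>.05)&(A<.2)&(abs(B)<.1)&(Z>.1)&(Z<.27)
    if L.sum()>50:
        f=np.polyfit(Z[L],A[L],1); print(n,"lid plane a=",f,"theta",np.pi/2+np.arctan(f[0]),"res",np.std(A[L]-np.polyval(f,Z[L])),"zmax",np.percentile(Z[L],99.5),"A rng",np.percentile(A[L],[1,99]),L.sum())
    r=(d>0)&(abs(Z-.085)<.003)&(abs(A)<.12)&(abs(B)<.12)
    if r.sum()>50: print(n,"rim a",np.percentile(A[r],[.5,99.5]).round(4),"b",np.percentile(B[r],[.5,99.5]).round(4))
```

```text
[ 0.4224 -0.0355  0.1935] [-0.6  0.1  1.3] 8.825 0.49971877088489086
gauge top z [0.07263402 0.0740512 ] 1997 a [-0.03859014  0.03935965] b [-0.00739808  0.00793458]
wrist rim a [-0.0898  0.0869] b [-0.1046  0.0943]
scene lid plane a= [0.14145484 0.08891719] theta 1.7113188536945927 res 0.005037420844161837 zmax 0.25685270243479164 A rng [0.09971714 0.13087132] 853
scene rim a [-0.0883  0.0973] b [-0.1058  0.0947]
side lid plane a= [0.21129593 0.0675277 ] theta 1.7790293946668114 res 0.003865834350689897 zmax 0.2566319981187275 A rng [0.08815441 0.12759228] 934
side rim a [-0.0917  0.0852] b [-0.1057  0.0967]
```

View pics/w4.png

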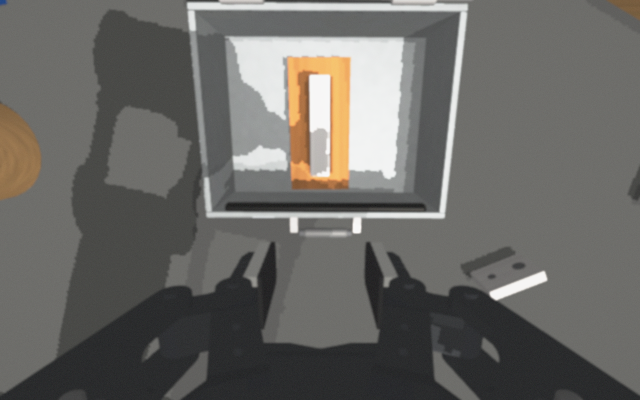

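The gauge at (319,125) sits in the slot with its top at 73 mm, so it is fully seated. The front rim is at (325,213) with the catch at (325,228). Now the lid: shut the fingers, go up and over behind it.

Call:
step_arm --commands '[{"fingers":1,"dx":0,"dy":0.003,"dz":-0.06,"roll":-0.3},{"fingers":1,"dx":0,"dy":0.005,"dz":-0.12,"roll":-0.3},{"fingers":1,"dx":0.02,"dy":0.005,"dz":-0.15,"roll":-0.3},{"fingers":1,"dx":0.07,"dy":0.005,"dz":-0.15,"roll":-0.3},{"fingers":1,"dx":0.13,"dy":0.005,"dz":-0.15,"roll":-0.3},{"fingers":1,"dx":0.19,"dy":0.005,"dz":-0.15,"roll":-0.3},{"fingers":1,"dx":0.245,"dy":0.005,"dz":-0.15,"roll":-0.3},{"fingers":1,"dx":0.245,"dy":0.005,"dz":-0.15,"roll":-0.3}]'

```text
time: 9.98
tool_pos: [0.6684, -0.0197, 0.3337]
tcp_rot: [-3.138, -0.137, 0.009]
wrist_force: [-0.6, -0.3, -0.1]
width: -0.0
grip_force: 0.0
```

```bash
cat > ab.py <<'E'
from h import *
s=read_state(); a=np.radians(5.0); X=np.array([np.cos(a),np.sin(a)]); Y=np.array([-X[1],X[0]]); o=np.array([.4818,-.0303])
v=s["tool_pos"][:2]-o; M=R.from_rotvec(s["tcp_rot"]).as_matrix()
print("a",(v@X).round(4),"b",(v@Y).round(4),"z",s["tool_pos"][2].round(4),"head",np.degrees(np.arctan2(M[1,0],M[0,0])).round(2),"t",s["time"],"w",s["width"].round(2),"F",s["wrist_force"].round(1))
E
python3 ab.py
python3 - <<'E'
from h import *
p,d,K,T=cap("side"); C=cloud(d,K,T); cv2.imwrite("pics/s2.png",cv2.resize(p[20:280,200:520],(640,520)))
E
```

```text
Traceback (most recent call last):
  File "ab.py", line 4, in <module>
    print("a",(v@X).round(4),"b",(v@Y).round(4),"z",s["tool_pos"][2].round(4),"head",np.degrees(np.arctan2(M[1,0],M[0,0])).round(2),"t",s["time"],"w",s["width"].round(2),"F",s["wrist_force"].round(1))
                                                                                                                                                      ^^^^^^^^^^^^^^^^
AttributeError: 'float' object has no attribute 'round'
```

View pics/s2.png

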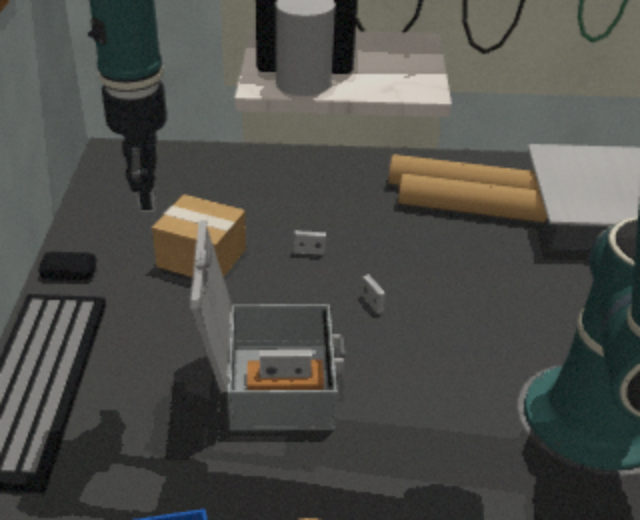

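The side view shows the shut gripper at (145,200), beyond the lid, whose tip is at (203,228). The gauge stands in the holder at (286,363). I'll descend behind the lid.

Call:
step_arm --commands '[{"fingers":1,"dx":0,"dy":0,"dz":0.05,"roll":0},{"fingers":1,"dx":0,"dy":0,"dz":0.09,"roll":0},{"fingers":1,"dx":0,"dy":0,"dz":0.115,"roll":0},{"fingers":1,"dx":0,"dy":0,"dz":0.115,"roll":0},{"fingers":1,"dx":0,"dy":0,"dz":0.115,"roll":0},{"fingers":1,"dx":0,"dy":0,"dz":0.115,"roll":0}]'

```text
time: 10.78
tool_pos: [0.6665, -0.0204, 0.2269]
tcp_rot: [3.138, 0.136, 0.006]
wrist_force: [0.3, 1.1, 0.0]
width: -0.001
grip_force: 0.0
```

```bash
sed -i 's/s\["width"\].round(2)/round(s["width"],2)/' ab.py; python3 ab.py
python3 - <<'E'
import numpy as np
# tool path (a,z) for contact corner r
r=.14
for t in np.arange(1.8,.05,-.1): print(round(t,2),"a",round(.087-r*np.cos(t)+.01*np.sin(t)+.011,4),"z",round(.085+r*np.sin(t)+.01*np.cos(t),4))
E
```

```text
a 0.1849 b -0.0062 z 0.2269 head 4.96 t 10.775 w -0.0 F [0.3 1.1 0. ]
1.8 a 0.1395 z 0.2191
1.7 a 0.126 z 0.2225
1.6 a 0.1121 z 0.2246
1.5 a 0.0981 z 0.2254
1.4 a 0.0841 z 0.2247
1.3 a 0.0702 z 0.2226
1.2 a 0.0566 z 0.2191
1.1 a 0.0434 z 0.2143
1.0 a 0.0308 z 0.2082
0.9 a 0.0188 z 0.2009
0.8 a 0.0076 z 0.1924
0.7 a -0.0026 z 0.1828
0.6 a -0.0119 z 0.1723
0.5 a -0.0201 z 0.1609
0.4 a -0.0271 z 0.1487
0.3 a -0.0328 z 0.1359
0.2 a -0.0372 z 0.1226
0.1 a -0.0403 z 0.1089
```

Call:
step_arm --commands '[{"fingers":1,"dx":-0.015,"dy":0,"dz":0.002,"roll":0},{"fingers":1,"dx":-0.03,"dy":0,"dz":0.003,"roll":0},{"fingers":1,"dx":-0.04,"dy":0,"dz":0.004,"roll":0},{"fingers":1,"dx":-0.048,"dy":0,"dz":0.004,"roll":0},{"fingers":1,"dx":-0.055,"dy":0,"dz":0.003,"roll":0},{"fingers":1,"dx":-0.062,"dy":0,"dz":0.003,"roll":0},{"fingers":1,"dx":-0.068,"dy":0,"dz":0.002,"roll":0},{"fingers":1,"dx":-0.073,"dy":0,"dz":0.002,"roll":0}]'

```text
time: 11.78
tool_pos: [0.5926, -0.0266, 0.2226]
tcp_rot: [3.139, 0.136, 0.001]
wrist_force: [3.2, 1.2, 2.1]
width: -0.0
grip_force: 1.7
```

```bash
python3 ab.py
```

```text
a 0.1107 b -0.006 z 0.2226 head 4.96 t 11.775 w -0.0 F [3.2 1.2 2.1]
```

Call:
step_arm --commands '[{"fingers":1,"dx":-0.007,"dy":0,"dz":0,"roll":0},{"fingers":1,"dx":-0.014,"dy":0,"dz":0,"roll":0},{"fingers":1,"dx":-0.021,"dy":0,"dz":0,"roll":0},{"fingers":1,"dx":-0.028,"dy":0,"dz":0.001,"roll":0},{"fingers":1,"dx":-0.035,"dy":0,"dz":0.002,"roll":0},{"fingers":1,"dx":-0.042,"dy":0,"dz":0.003,"roll":0},{"fingers":1,"dx":-0.049,"dy":0,"dz":0.0045,"roll":0},{"fingers":1,"dx":-0.056,"dy":0,"dz":0.006,"roll":0}]'

```text
time: 12.78
tool_pos: [0.5361, -0.0313, 0.2155]
tcp_rot: [-3.138, -0.136, 0.002]
wrist_force: [3.1, 0.8, -0.5]
width: -0.004
grip_force: 1.3
```

```bash
python3 ab.py
python3 - <<'E'
from h import *
a=np.radians(5.0); X=np.array([np.cos(a),np.sin(a)]); Y=np.array([-X[1],X[0]]); o=np.array([.4818,-.0303])
for n in ("side","scene"):
    p,d,K,T=cap(n); C=cloud(d,K,T); A=(C[...,:2]-o)@X; B=(C[...,:2]-o)@Y; Z=C[...,2]
    L=(d>0)&(A>-.05)&(A<.12)&(B>.045)&(B<.093)&(Z>.1)&(Z<.27)
    q=np.stack([A[L],Z[L]],-1); 
    if len(q)>30:
        m=q.mean(0); v=np.linalg.svd(q-m)[2][0]; print(n,len(q),"theta",np.degrees(np.arctan2(v[1],-v[0])) % 180*np.pi/180,"zmax",q[:,1].max(),"a at z=.085",m[0]+v[0]/v[1]*(.085-m[1]))
E
```

```text
a 0.054 b -0.0057 z 0.2155 head 4.97 t 12.775 w -0.0 F [ 3.1  0.8 -0.5]
side 254 theta 1.1736985318620698 zmax 0.244996410254204 a at z=.085 0.09697823325497068
scene 934 theta 1.1643988942151666 zmax 0.24337061739687793 a at z=.085 0.10024167554741782
```

Call:
step_arm --commands '[{"fingers":1,"dx":-0.009,"dy":0,"dz":0.0035,"roll":0},{"fingers":1,"dx":-0.0155,"dy":0,"dz":0.0065,"roll":0},{"fingers":1,"dx":-0.022,"dy":0,"dz":0.0095,"roll":0},{"fingers":1,"dx":-0.028,"dy":0,"dz":0.013,"roll":0},{"fingers":1,"dx":-0.034,"dy":0,"dz":0.017,"roll":0},{"fingers":1,"dx":-0.0395,"dy":0,"dz":0.021,"roll":0},{"fingers":1,"dx":-0.045,"dy":0,"dz":0.0255,"roll":0},{"fingers":1,"dx":-0.05,"dy":0,"dz":0.03,"roll":0}]'

```text
time: 13.88
tool_pos: [0.4866, -0.0359, 0.1859]
tcp_rot: [3.138, 0.136, -0.001]
wrist_force: [0.2, 1.3, 2.5]
width: -0.001
grip_force: 1.0
```

```bash
python3 ab.py
cat > lid.py <<'E'
from h import *
a=np.radians(5.0); X=np.array([np.cos(a),np.sin(a)]); Y=np.array([-X[1],X[0]]); o=np.array([.4818,-.0303])
for n in ("side","scene"):
    p,d,K,T=cap(n); C=cloud(d,K,T); A=(C[...,:2]-o)@X; B=(C[...,:2]-o)@Y; Z=C[...,2]
    L=(d>0)&(A>-.075)&(A<.08)&(B>.035)&(B<.09)&(Z>.088)&(Z<.27)
    q=np.stack([A[L],Z[L]],-1); 
    if len(q)>30:
        m=q.mean(0); v=np.linalg.svd(q-m)[2][0]; print(n,len(q),"theta",round(np.radians(np.degrees(np.arctan2(v[1],-v[0]))%180),3),"zmax",np.percentile(q[:,1],99.5).round(4),"front z at a=-.07",(m[1]+v[1]/v[0]*(-.07-m[0])).round(4),"res",np.std((q-m)@[-v[1],v[0]]).round(4))
E
python3 lid.py
```

```text
a 0.0042 b -0.006 z 0.1859 head 4.96 t 13.875 w -0.0 F [0.2 1.3 2.5]
side 551 theta 0.85 zmax 0.2688 front z at a=-.07 0.2662 res 0.017
scene 1297 theta 0.783 zmax 0.2624 front z at a=-.07 0.2537 res 0.0096
```

Call:
step_arm --commands '[{"fingers":1,"dx":-0.005,"dy":0,"dz":0.005,"roll":0},{"fingers":1,"dx":-0.01,"dy":0,"dz":0.01,"roll":0},{"fingers":1,"dx":-0.0145,"dy":0,"dz":0.0155,"roll":0},{"fingers":1,"dx":-0.0185,"dy":0,"dz":0.021,"roll":0},{"fingers":1,"dx":-0.0225,"dy":0,"dz":0.027,"roll":0},{"fingers":1,"dx":-0.026,"dy":0,"dz":0.033,"roll":0},{"fingers":1,"dx":-0.0295,"dy":0,"dz":0.039,"roll":0},{"fingers":1,"dx":-0.0325,"dy":0,"dz":0.0455,"roll":0}]'

```text
time: 14.98
tool_pos: [0.4544, -0.0385, 0.1403]
tcp_rot: [-3.139, -0.136, 0.0]
wrist_force: [-0.6, 0.1, 2.2]
width: 0.0
grip_force: 0.8
```

```bash
python3 ab.py
```

```text
a -0.028 b -0.0058 z 0.1403 head 4.96 t 14.975 w 0.0 F [-0.6  0.1  2.2]
```

Call:
step_arm --commands '[{"fingers":1,"dx":-0.003,"dy":0,"dz":0.006,"roll":0},{"fingers":1,"dx":-0.005,"dy":0,"dz":0.012,"roll":0},{"fingers":1,"dx":-0.007,"dy":0,"dz":0.018,"roll":0},{"fingers":1,"dx":-0.008,"dy":0,"dz":0.023,"roll":0},{"fingers":1,"dx":-0.009,"dy":0,"dz":0.027,"roll":0},{"fingers":1,"dx":-0.009,"dy":0,"dz":0.027,"roll":0}]'

```text
time: 15.72
tool_pos: [0.4453, -0.0394, 0.1133]
tcp_rot: [3.139, 0.136, -0.001]
wrist_force: [0.4, -0.4, -0.1]
width: 0.0
grip_force: 0.0
```

Call:
step_arm --commands '[{"fingers":1,"dx":0,"dy":0,"dz":-0.015,"roll":0},{"fingers":1,"dx":-0.01,"dy":0,"dz":-0.015,"roll":0},{"fingers":1,"dx":-0.0245,"dy":0,"dz":-0.015,"roll":0},{"fingers":1,"dx":-0.0245,"dy":0,"dz":-0.01,"roll":0},{"fingers":1,"dx":-0.0245,"dy":0,"dz":-0.005,"roll":0},{"fingers":1,"dx":-0.0245,"dy":0,"dz":-0.002,"roll":0},{"fingers":1,"dx":-0.0245,"dy":0,"dz":-0.002,"roll":0}]'

```text
time: 16.6
tool_pos: [0.4212, -0.0414, 0.1153]
tcp_rot: [-3.138, -0.136, 0.001]
wrist_force: [1.1, 0.5, -0.3]
width: -0.002
grip_force: 0.0
```

```bash
python3 ab.py; python3 lid.py
```

```text
a -0.0613 b -0.0058 z 0.1153 head 4.97 t 16.6 w -0.0 F [ 1.1  0.5 -0.3]
side 770 theta 0.488 zmax 0.2242 front z at a=-.07 0.1517 res 0.024
scene 1435 theta 0.401 zmax 0.2172 front z at a=-.07 0.1432 res 0.0223
```

Call:
step_arm --commands '[{"fingers":1,"dx":0,"dy":0,"dz":0.002,"roll":0},{"fingers":1,"dx":0,"dy":0,"dz":0.004,"roll":0},{"fingers":1,"dx":0,"dy":0,"dz":0.006,"roll":0},{"fingers":1,"dx":0,"dy":0,"dz":0.008,"roll":0},{"fingers":1,"dx":0,"dy":0,"dz":0.008,"roll":0},{"fingers":1,"dx":0,"dy":0,"dz":0.008,"roll":0}]'

```text
time: 17.45
tool_pos: [0.4214, -0.0414, 0.1077]
tcp_rot: [-3.139, -0.136, -0.0]
wrist_force: [0.1, 0.0, 0.3]
width: 0.002
grip_force: 0.0
```

Call:
step_arm --commands '[{"fingers":1,"dx":0,"dy":0,"dz":0.001,"roll":0},{"fingers":1,"dx":0,"dy":0,"dz":0.002,"roll":0},{"fingers":1,"dx":0,"dy":0,"dz":0.002,"roll":0}]'

```text
time: 17.82
tool_pos: [0.4214, -0.0415, 0.106]
tcp_rot: [3.139, 0.136, -0.0]
wrist_force: [-1.9, -0.0, 3.0]
width: -0.001
grip_force: 1.2
```

Contact with the lid resting on the catch. I'll press on in small steps.

Call:
step_arm --commands '[{"fingers":1,"dx":0,"dy":0,"dz":0.0005,"roll":0},{"fingers":1,"dx":0,"dy":0,"dz":0.001,"roll":0},{"fingers":1,"dx":0,"dy":0,"dz":0.001,"roll":0}]'

```text
time: 18.2
tool_pos: [0.4214, -0.0415, 0.1057]
tcp_rot: [3.139, 0.136, -0.0]
wrist_force: [-4.6, 0.9, 9.3]
width: 0.002
grip_force: 4.3
```

Call:
step_arm --commands '[{"fingers":1,"dx":0,"dy":0,"dz":0.0005,"roll":0},{"fingers":1,"dx":0,"dy":0,"dz":0.001,"roll":0},{"fingers":1,"dx":0,"dy":0,"dz":0.001,"roll":0}]'

```text
time: 18.58
tool_pos: [0.4214, -0.0415, 0.1054]
tcp_rot: [3.139, 0.136, -0.001]
wrist_force: [-6.1, -0.3, 15.2]
width: -0.002
grip_force: 6.9
```

Call:
step_arm --commands '[{"fingers":1,"dx":0,"dy":0,"dz":0.0005,"roll":0},{"fingers":1,"dx":0,"dy":0,"dz":0.001,"roll":0},{"fingers":1,"dx":0,"dy":0,"dz":0.001,"roll":0}]'

```text
time: 18.95
tool_pos: [0.4215, -0.0415, 0.1052]
tcp_rot: [-3.139, -0.136, 0.001]
wrist_force: [-8.9, 1.2, 21.4]
width: -0.004
grip_force: 10.0
```

Call:
step_arm --commands '[{"fingers":1,"dx":0,"dy":0,"dz":0.0005,"roll":0},{"fingers":1,"dx":0,"dy":0,"dz":0.001,"roll":0},{"fingers":1,"dx":0,"dy":0,"dz":0.001,"roll":0}]'

```text
time: 19.32
tool_pos: [0.4213, -0.0415, 0.1039]
tcp_rot: [3.139, 0.136, -0.001]
wrist_force: [-7.1, 1.0, 13.2]
width: 0.0
grip_force: 6.7
```

Call:
step_arm --commands '[{"fingers":1,"dx":0,"dy":0,"dz":0.0005,"roll":0},{"fingers":1,"dx":0,"dy":0,"dz":0.001,"roll":0},{"fingers":1,"dx":0,"dy":0,"dz":0.0015,"roll":0},{"fingers":1,"dx":0,"dy":0,"dz":0.0015,"roll":0}]'

```text
time: 19.82
tool_pos: [0.4208, -0.0415, 0.1007]
tcp_rot: [3.139, 0.136, -0.002]
wrist_force: [-3.7, -0.5, 6.8]
width: 0.001
grip_force: 3.3
```

Call:
step_arm --commands '[{"fingers":1,"dx":0,"dy":0,"dz":0.0005,"roll":0},{"fingers":1,"dx":0,"dy":0,"dz":0.001,"roll":0},{"fingers":1,"dx":0,"dy":0,"dz":0.0015,"roll":0},{"fingers":1,"dx":0,"dy":0,"dz":0.0015,"roll":0}]'

```text
time: 20.32
tool_pos: [0.4213, -0.0415, 0.0986]
tcp_rot: [-3.139, -0.136, 0.0]
wrist_force: [-1.1, -0.2, 2.9]
width: -0.001
grip_force: 0.9
```

Past the catch. I'll continue down to the seal.

Call:
step_arm --commands '[{"fingers":1,"dx":0,"dy":0,"dz":0.001,"roll":0},{"fingers":1,"dx":0,"dy":0,"dz":0.002,"roll":0},{"fingers":1,"dx":0,"dy":0,"dz":0.003,"roll":0},{"fingers":1,"dx":0,"dy":0,"dz":0.003,"roll":0}]'

```text
time: 20.82
tool_pos: [0.4213, -0.0414, 0.0957]
tcp_rot: [-3.139, -0.136, 0.0]
wrist_force: [-1.6, 0.1, 1.8]
width: 0.001
grip_force: 1.2
```

Call:
step_arm --commands '[{"fingers":1,"dx":0,"dy":0,"dz":0.0005,"roll":0},{"fingers":1,"dx":0,"dy":0,"dz":0.001,"roll":0},{"fingers":1,"dx":0,"dy":0,"dz":0.001,"roll":0}]'

```text
time: 21.2
tool_pos: [0.4213, -0.0415, 0.0951]
tcp_rot: [-3.139, -0.136, 0.001]
wrist_force: [-3.5, -0.4, 6.4]
width: 0.001
grip_force: 3.0
```

Call:
step_arm --commands '[{"fingers":1,"dx":0,"dy":0,"dz":0.0005,"roll":0},{"fingers":1,"dx":0,"dy":0,"dz":0.001,"roll":0},{"fingers":1,"dx":0,"dy":0,"dz":0.0015,"roll":0},{"fingers":1,"dx":0,"dy":0,"dz":0.0015,"roll":0}]'

```text
time: 21.7
tool_pos: [0.4212, -0.0415, 0.094]
tcp_rot: [-3.139, -0.136, 0.001]
wrist_force: [-5.5, 1.0, 10.1]
width: 0.001
grip_force: 4.8
```

Call:
step_arm --commands '[{"fingers":1,"dx":0,"dy":0,"dz":0.0005,"roll":0},{"fingers":1,"dx":0,"dy":0,"dz":0.0015,"roll":0},{"fingers":1,"dx":0,"dy":0,"dz":0.0015,"roll":0}]'

```text
time: 22.08
tool_pos: [0.4211, -0.0415, 0.0927]
tcp_rot: [-3.139, -0.136, 0.001]
wrist_force: [-7.3, 0.0, 12.1]
width: 0.001
grip_force: 6.0
```

The lid is compressed into the seal, slightly below home. I'll retreat and check.

Call:
step_arm --commands '[{"fingers":1,"dx":0,"dy":0,"dz":-0.005,"roll":0},{"fingers":1,"dx":0,"dy":0,"dz":-0.03,"roll":0},{"fingers":1,"dx":0,"dy":0,"dz":-0.08,"roll":0},{"fingers":1,"dx":0,"dy":0,"dz":-0.13,"roll":0},{"fingers":1,"dx":-0.03,"dy":0,"dz":-0.18,"roll":0},{"fingers":1,"dx":-0.03,"dy":0,"dz":-0.18,"roll":0},{"fingers":1,"dx":-0.03,"dy":0,"dz":-0.18,"roll":0},{"fingers":1,"dx":-0.03,"dy":0,"dz":-0.18,"roll":0}]'

```text
time: 23.08
tool_pos: [0.3908, -0.0439, 0.2697]
tcp_rot: [-3.138, -0.136, 0.005]
wrist_force: [0.4, -0.4, 0.4]
width: 0.001
grip_force: 0.0
```

```bash
python3 ab.py
python3 - <<'E'
from h import *
a=np.radians(5.0); X=np.array([np.cos(a),np.sin(a)]); Y=np.array([-X[1],X[0]]); o=np.array([.4818,-.0303])
for n in ("wrist","side"):
    p,d,K,T=cap(n); C=cloud(d,K,T); A=(C[...,:2]-o)@X; B=(C[...,:2]-o)@Y; Z=C[...,2]
    L=(d>0)&(A>-.068)&(A<.08)&(abs(B+.005)<.095)&(Z>.08)&(Z<.12)
    G=np.c_[A[L],B[L],np.ones(L.sum())]; f=np.linalg.lstsq(G,Z[L],rcond=None)[0]
    print(n,L.sum(),"theta",-f[0],"z front a=-.07",f@[-.07,0,1],"z hinge",f@[.087,0,1])
    cv2.imwrite(f"pics/end_{n}.png",p)
E
```

```text
a -0.0918 b -0.0056 z 0.2697 head 4.96 t 23.075 w 0.0 F [ 0.4 -0.4  0.4]
wrist 32756 theta 0.0016762145610017397 z front a=-.07 0.09491943444578631 z hinge 0.09465626875970903
side 2031 theta 0.003439271085071999 z front a=-.07 0.09612152526108285 z hinge 0.09558155970072654
```

View pics/end_side.png

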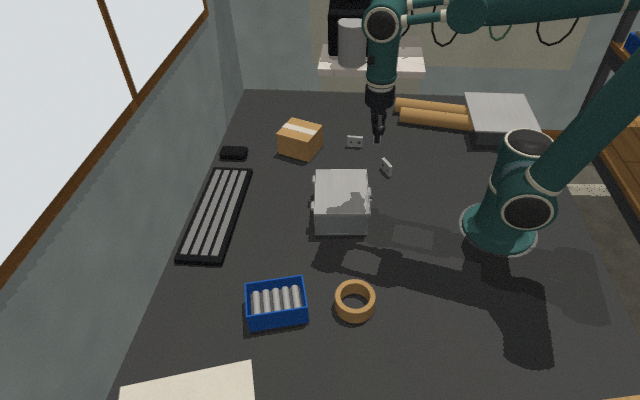

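The side view shows the case closed at (341,202), with lid angle about 0.002 rad and its top at 95 mm. The tape at (355,300), bin at (277,302) and carton at (299,140) haven't moved. Handing in.

```bash
python3 -c "
from workcell import *
print(finish_job())"
```

```text
the job is handed in; nothing more can be done
None
```

The job is handed in at about 23 s: the gauge is fully seated upright in the slot, the lid is snapped past the catch and closed (peak press about 23 N), and the tape, bin and carton look unmoved.

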